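# Snap the axle clip home with the fork tool

## Robot

A 6-joint arm with a two-finger parallel gripper is mounted at the origin on the work surface. World frame = base frame: x ahead of the robot, y to its left, z up, the work surface at z = 0. Lengths are in m, angles in rad, forces in N, time in s.
With the tool pointing down it reaches from about 0.35 to 0.925 m from the base axis. Payload 6.4 kg.
Tool frame: the origin (TCP) lies on the centre line of the jaws, within the pads' length; the fingertips stand 8 mm ahead of it and the grasp point (between the pads) lies 11 mm behind it; z points along the fingers, y is the direction in which the jaws open and shut (so a half turn about z gives the same grasp; the last joint's range is limited). The gripper opens to 94 mm and grips with 3 to 60 N. Pads are 16 mm wide; open, the fingers measure 119 mm over their backs; the gripper's body (75 mm by 177 mm) begins 78 mm behind the grasp point.
Start: joints at [1.051, 0.245, 1.558, -0, 1.339, -0.174], TCP at [0.22, 0.612, 0.213] pointing down, gripper open.
Joint ranges: [-3.13, 3.13], [-1.02, 2.26], [0.13, 2.54], [-0.95, 4.09], [0.21, 2.88], [-2.74, 2.74]. Speed limits (rad/s): [2.57, 2.57, 3.14, 3.14, 3.14, 3.14].

## Interface

Orientations are given as a unit quaternion [w, x, y, z].
In Python, from rig import robot, viewer gives the robot as it stands.
- The arm moves only by the tool step_arm, never from a script. Its argument "series" is a list of rows, each a list of 3 entries, a list of its own where there are three numbers: the shift along the tool's x, y, z in mm, then the turn about the tool's z in rad, then the opening, from 0 (shut) to 1 (fully open). A call has 1 to 5 rows; each row is the pose to reach, as a shift and turn from the pose measured when the call began, along the tool's axes at that moment; what a row does not reach only later rows make up. A row lasts 1/12 s, in which the tool goes at most 41.7 mm and 7.16 degrees, less where a joint would pass 70% of its speed; a pose out of reach is approached as far as the arm can. A call with a gripper value outside its range is refused whole. The fingers move at their own pace and stop on an object; "squeeze" is the grip in N (left out, the last holds). Time passes only in rows, so rows that repeat a pose let the fingers close. It gives the time, the measured TCP pose, the force and the opening at its end, in the units of the state.
- robot.get_state(): the state, without advancing time (a new reading comes with each control period).
- viewer.camera(name): name is "scene" or "top"; returns a dict with "frame" (480x640x3 uint8, blue, green, red), "range_z" (480x640 float32, m along the optical axis (not along the pixel's ray), 0 where there is no reading), "intrinsics" (3x3 intrinsics, pixels), "xyz" and "rotation" of the camera in the world. Camera axes: x right, y down, z forward; pixel columns grow to the right and rows downward; lengths in m; the calibration is good to about 2 mm. A picture is of the moment at which its call begins.
- robot.job_done(): hands the job in, once; it reports no verdict.
The state is a dict: "time": time; "q": joint angles; "qvel": joint speeds; "tau": joint torques, N m; "eef_pos": TCP position; "eef_rot": TCP orientation; "wrist_force": force on the tool from outside, world axes, zero at the start; "torque": the same for the moment, N m; "width": finger opening in m.
Only numpy, scipy, OpenCV 4.12 (cv2) and the standard library are available. Lean on these libraries where they do the work, as an engineer would, in place of code of your own. Each camera call takes 0.05 s, during which the arm holds its last target. There are 200 camera calls.

## Task

Take the fork tool from its rest and use it to push the steel spring clip along the jig's ledge, sideways into the groove under the head of the stub axle, until it snaps fully home. The axle's slide gives way before it takes the load, so go by feel, but never press harder than 22 N, and do not touch the clip with the gripper. Then lay the fork back down in its rest, let go, and leave everything else on the bench where it is.

Things in the scene. Friction and masses are not known exactly. Their poses are not given: they have to be found in the camera images.
- jig: Fixed assembly jig: steel base plate 170 x 110 mm with two aluminium ledge rails. Origin at bench level midway between the rails; x: the way the clip is pushed, within 0.3 rad of straight away from the robot; z up. The flat ledge (tops of the rails) is 60 mm above the origin, x = -44 to +80 mm, 42 mm wide overall, with a 19 mm slot down the middle (y = 0) where the axle stands.
- axle_groove (a point): Axis of the stub axle at ledge height. Upright steel pin: groove 16 mm in diameter and 11.5 mm high above the ledge, then a head 26 mm across and 8 mm thick. It rides on a slide along the jig's x: pushed, it first runs freely (about 2 N) through its end play, of which 5 to 45 mm may be left, then meets a stop with a rubber buffer of about 5 N/mm.
- clip: Loose steel spring clip, U-shaped, 34 wide, 29.5 long, 8 mm thick, flat on the ledge, mouth towards the axle (its +x; jaw tips 11 mm ahead of the origin). Origin on the underside at the centre of its eye, where the axle's axis lies when it is home. Starts up to 4 mm off the ledge's middle line and up to 0.12 rad askew.
- clip_back (a point): Middle of the flat rear face of the clip's back, 18.5 mm behind the clip's origin, 4 mm above the ledge; the face is 34 mm wide and 8 mm high. The clip's mouth is 11.5 mm wide and must spring open to 16 mm to pass over the groove: that takes a push of about 10 to 15 N here, then it snaps over by itself.
- fork: Fork tool, 164 mm long, about 130 g: square wooden handle 70 x 22 x 22 mm, then a 5 mm thick steel blade with a cross-bar and two short prongs at its end. Origin at the centre of the handle; x along the tool towards the prongs, z up. Centre of mass about 21 mm ahead of the origin. It lies level in its rest, the origin 41 mm above the bench.
- fork_tip (a point): Middle of the flat front face of the fork's cross-bar, on the tool's axis 122 mm ahead of its origin: the face that pushes the clip's back. The cross-bar is 46 mm wide and 12 mm high (6 mm either side of the axis). A prong at each end stands 7 mm further ahead; the 38 mm gap between them straddles the clip's back with 2 mm to spare each side.
- rest: Fixed grey rest of the fork: base 80 x 60 x 8 mm, two saddles 8 mm thick at x = -27 and +27 mm. Origin at bench level under its centre, x along the tool's axis, z up. Saddle floors are 30 mm, tops of their side walls 42 mm above the bench; the walls stand 28 mm apart. With the tool in place its origin is 41 mm above this one. The handle is free for fingers between the saddles.
- gauge: Round brass pressure gauge with a short stem, 48 mm across, lying on the bench; not part of the job.
- coupling: Stepped brass hose coupling, 34 mm across and 34 mm high; not part of the job.
- wrench: Open wrench lying on the bench; not part of the job.
- driver: Screwdriver lying on the bench; not part of the job.
- grease: White grease jar, 60 mm across and 70 mm high; not part of the job.
- spare_wheel: Small black rubber wheel, 110 mm across and 28 mm thick; not part of the job.
There are look-alikes about, which are no part of the job. Of the things that look like the rest, the smallest one is meant.

How it is judged:
By the outcome, as a careful person would: the job done as asked, in the order asked, and still so for the second after the job is handed in, with the robot touching nothing.
It also fails if it takes over 58 s, if anything falls off the work surface, if the arm or the gripper's body presses on something with over 40 N, if the wrist force passes 120 N, or if a joint passes its speed limit or range.

## Working session

There is one attempt and no reset: what is moved stays moved. The work goes in short steps, Python scripts to look and compute and a tool call to move; the robot and the scene stay as the last step left them, time stands still between calls to the robot, and variables do not carry over. Pictures are saved under pics/ and viewed, about 8 in all and at most 12, crops included, and the job is handed in when it is done.

Besides the shell and the picture viewer there is one more tool, called after "Call:" by a JSON object that holds its "op" and its "data", one argument or row to a line. step_arm: Moves the arm, as the interface text tells. Its arguments: {"type":"object","properties":{"series":{"type":"array","items":{"type":"array"}},"squeeze":{"type":"number"}},"required":["series"]}

```bash
ls; mkdir -p pics
cat > h.py <<'E'
import numpy as np, cv2
from rig import robot, viewer
def snap(n,save=None):
    c=viewer.camera(n)
    if save: cv2.imwrite(f'pics/{save}.png',c['frame'])
    np.savez(f'/tmp/{save or n}.npz',**c)
    return c
def cloud(c):
    z=c['range_z'];K=np.array(c['intrinsics']);v,u=np.mgrid[:480,:640]
    p=np.stack([(u-K[0,2])/K[0,0]*z,(v-K[1,2])/K[1,1]*z,z],-1)
    P=p@np.array(c['rotation']).T+np.array(c['xyz']);P[z==0]=np.nan
    return P
E
python3 - <<'E'
from h import *
for n in('scene','top'):
    c=snap(n,n+'0');print(n,c['xyz'],c['rotation'],c['intrinsics'])
print(robot.get_state())
E
```

```text
pics
scene [1.00135871 0.46654953 0.93049758] [-0.09700614  0.34801551  0.89200877 -0.27165305] [[541.38752775   0.         335.02230591]
 [  0.         541.38752775 236.2383391 ]
 [  0.           0.           1.        ]]
top [0.49742992 0.03543173 1.11729713] [ 0.03988268 -0.69789596  0.71418548 -0.03591244] [[553.48481152   0.         315.59046817]
 [  0.         553.48481152 232.13826525]
 [  0.           0.           1.        ]]
{'time': 0.1, 'q': array([ 1.05089914e+00,  2.45757837e-01,  1.55886830e+00,  3.98697639e-06,
        1.33870591e+00, -1.74091751e-01]), 'qvel': array([ 0.00135088, -0.00147678, -0.00339443,  0.00085845,  0.00071978,
       -0.00015012]), 'tau': array([-1.25207287e-03, -4.16917312e+01, -3.15523124e+01,  6.85751857e-02,
        3.09829577e-02, -6.03506578e-05]), 'eef_pos': array([0.22004546, 0.61106587, 0.21245964]), 'eef_rot': array([-2.97584854e-04,  1.72042893e-01,  9.85089075e-01, -8.17203722e-04]), 'wrist_force': array([0.22118903, 0.02564695, 0.08455964]), 'torque': array([-0.01561496,  0.00784521,  0.00217411]), 'width': 0.09370207415930581}
```

```bash
sed -i "s/^import numpy.*/&\nfrom scipy.spatial.transform import Rotation as Ro/; s/p@np.array(c\['rotation'\]).T/p@Ro.from_quat(np.roll(c['rotation'],-1)).as_matrix().T/" h.py; cat h.py | tail -8
python3 - <<'E'
from h import *
for n in('scene0','top0'):
    P=cloud(np.load(f'/tmp/{n}.npz')); print(n,P[240,320],P[100,100],np.nanmedian(P[...,2]))
E
```

```text
if save: cv2.imwrite(f'pics/{save}.png',c['frame'])
    np.savez(f'/tmp/{save or n}.npz',**c)
    return c
def cloud(c):
    z=c['range_z'];K=np.array(c['intrinsics']);v,u=np.mgrid[:480,:640]
    p=np.stack([(u-K[0,2])/K[0,0]*z,(v-K[1,2])/K[1,1]*z,z],-1)
    P=p@Ro.from_quat(np.roll(c['rotation'],-1)).as_matrix().T+np.array(c['xyz']);P[z==0]=np.nan
    return P
scene0 [ 0.62528391 -0.01407418 -0.00162826] [ 0.77518738 -0.59243244  0.08670701] -0.00218123516085883
top0 [ 0.60180905  0.03176249 -0.0028412 ] [ 9.06141943e-01  4.84609562e-01 -4.45958930e-04] -0.000853400032221785
```

View pics/top0.png

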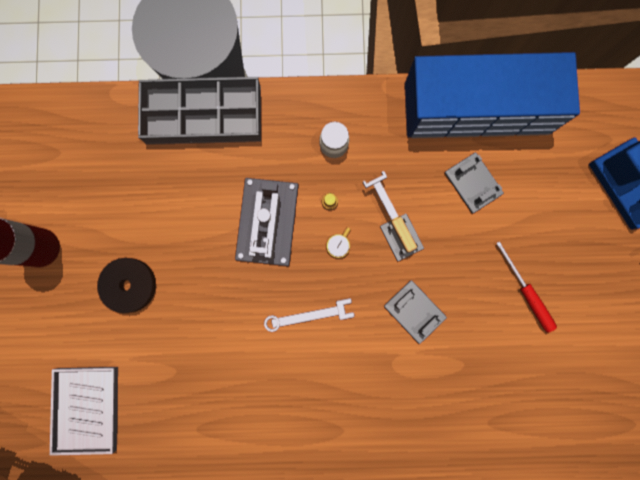

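View pics/scene0.png

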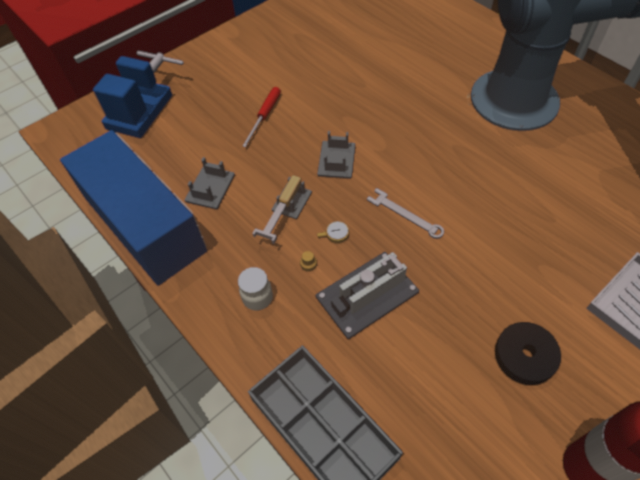

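Top view: the jig is at (267,222), the clip at its near end (260,247) and the axle head at (264,215). Three things look like the rest: (402,240) with the fork in it, (475,183) empty and (415,311) empty. The one holding the fork looks smallest. I'll measure all three and enlarge the area.

Run:
```python
from h import *
c=np.load('/tmp/top0.npz');P=cloud(c);f=c['frame']
a=cv2.resize(f[160:280,225:305],(400,600),interpolation=cv2.INTER_CUBIC)
b=cv2.resize(f[145:345,365:510],(400,552),interpolation=cv2.INTER_CUBIC)
o=np.zeros((600,800,3),np.uint8);o[:,:400]=a;o[:552,400:]=b;cv2.imwrite('pics/crop.png',o)
z=P[...,2]
def rect(m,name):
    p=P[m]; r=cv2.minAreaRect((p[:,:2]*1000).astype(np.float32));print(name,m.sum(),np.round(r[0],1),np.round(r[1],1),round(r[2],1),'z',np.round(np.percentile(p[:,2],[5,50,95])*1000,1))
def win(u0,u1,v0,v1):
    m=np.zeros(z.shape,bool);m[v0:v1,u0:u1]=1;return m
for n,w in dict(restF=(365,435,215,268),restR=(440,508,150,215),restB=(380,450,278,345),jig=(230,305,172,272)).items():
    rect(win(*w)&(z>.004)&(z<.014),n+' base')
    rect(win(*w)&(z>.02),n+' upper')
m=win(360,435,168,262)&(z>.032);rect(m,'fork')
rect(win(360,435,168,262)&(z>.047),'handle')
rect(win(230,305,172,272)&(z>.055),'rails');rect(win(230,305,172,272)&(z>.072),'head')
rect(win(230,305,172,272)&(z>.0645)&(z<.071),'clip')
```

```text
restF base 635 [ 597.1 -132.5] [133.4 103.1] 85.5 z [ 4.5  7.1 10.6]
restF upper 542 [ 610.1 -129.1] [82.  36.2] 25.1 z [35.7 49.9 53.8]
restR base 1578 [ 712.7 -285.5] [135.6 132.8] 88.4 z [ 5.4  9.2 12.5]
restR upper 310 [ 710.7 -283.1] [79.4 47.4] 31.0 z [28.3 38.5 54.6]
restB base 1635 [ 455.  -151.6] [131.2 131. ] 90.0 z [ 5.6  9.2 12.6]
restB upper 352 [ 453.6 -153. ] [79.8 46.2] 42.0 z [23.5 38.2 53.9]
jig base 2806 [642.5 138.9] [147.1 202.5] 89.0 z [ 7.1 10.7 13.4]
jig upper 1448 [641.6 129.5] [ 64.  153.4] 80.7 z [32.2 58.5 78.4]
fork 902 [ 647.1 -111.3] [163.6  46.5] 26.6 z [38.6 46.1 53.2]
handle 410 [ 643.8 -105.2] [161.   45.1] 21.5 z [47.4 50.8 53.9]
rails 965 [629.1 140.8] [ 42.4 123.5] 82.6 z [56.3 60.5 79.4]
head 144 [616.1 142.7] [24.6 80.6] 81.4 z [74.7 78.5 81.7]
clip 144 [620.2 142.6] [32.9 92.6] 80.6 z [65.  67.6 70. ]
```

View pics/crop.png

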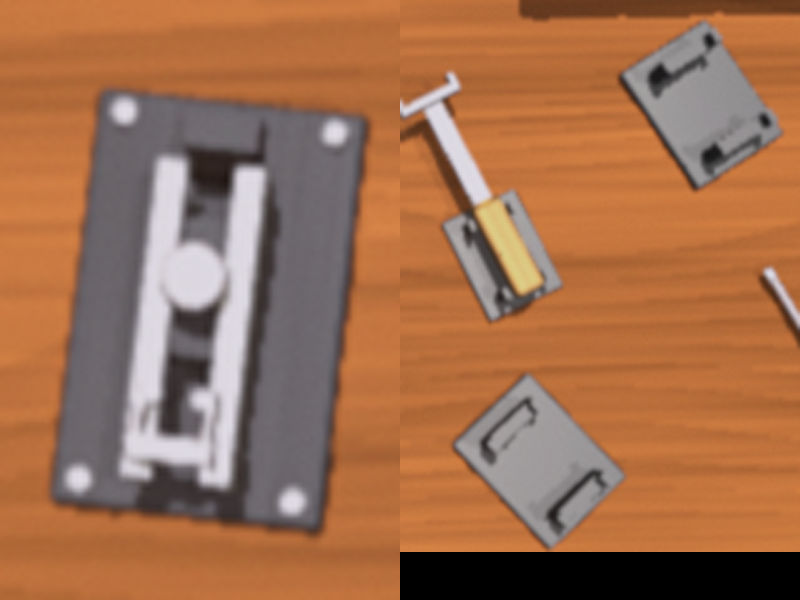

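The base of the rest holding the fork is clearly smaller than the other two (crop: (500,255) against (700,105) and (540,460)), so it is the one meant. Next I refine the positions and work out the approach move.

```bash
cat >> h.py <<'E'
def go(x,y,z,yaw,st=None):
    "shift mm / turn rad in tool axes to reach TCP world mm with tool-x heading yaw (rad)"
    s=st or robot.get_state();R=Ro.from_quat(np.roll(s['eef_rot'],-1)).as_matrix()
    d=R.T@(np.array([x,y,z])-s['eef_pos']*1000);h=np.arctan2(R[1,0],R[0,0])
    t=-((yaw-h+np.pi)%(2*np.pi)-np.pi)
    print('t',round(s['time'],2),'tcp',np.round(s['eef_pos']*1000,1),'head',round(h,4),'tilt',np.round(R[2],3),'F',np.round(s['wrist_force'],1),'w',round(s['width']*1000,1),'q6',round(s['q'][5],2))
    print('  shift',np.round(d,1),'turn',round(t,3));return d,t
E
python3 - <<'E'
from h import *
Ps=[cloud(np.load('/tmp/top0.npz'))]+[cloud(snap('top')) for _ in range(4)]
P=np.nanmean(Ps,0);np.save('/tmp/P.npy',P);z=P[...,2]
def sel(u0,u1,v0,v1,a,b):
    m=np.zeros(z.shape,bool);m[v0:v1,u0:u1]=1;return P[m&(z>a)&(z<b)]*1000
def info(n,p):
    r=cv2.minAreaRect(p[:,:2].astype(np.float32));print(n,len(p),'mean',np.round(p.mean(0),1),'rect',np.round(r[0],1),np.round(r[1],1),round(r[2],1))
info('handle',sel(388,418,212,256,.048,.06))
info('blade',sel(374,396,185,217,.036,.05))
info('bar',sel(360,390,168,190,.036,.06))
info('fork',sel(360,420,168,256,.036,.06))
info('restbase',sel(370,430,205,268,.005,.013))
info('railL+R',sel(230,305,172,272,.0565,.0635))
info('head',sel(252,278,203,226,.074,.09))
info('clip',sel(240,280,232,262,.065,.074))
info('jigbase',sel(225,310,165,280,.006,.016))
info('ledge level',sel(270,280,195,245,.05,.065))
info('bench',sel(300,320,260,290,-.05,.05))
E
```

```text
handle 388 mean [ 604.6 -130.4   50.8] rect [ 605.5 -130.2] [70.9 21.5] 25.3
blade 266 mean [673.1 -97.6  42.4] rect [673.2 -97.9] [73.2 14.2] 25.7
bar 163 mean [708.5 -80.8  44.1] rect [706.4 -81.7] [30.7 45.5] 26.3
fork 891 mean [ 640.2 -113.    46.4] rect [ 646.9 -111.2] [163.5  45.5] 26.3
restbase 647 mean [ 598.7 -129.8    7.1] rect [ 602.9 -132.5] [79.3 60. ] 25.0
railL+R 664 mean [633.6 139.   59.2] rect [629.2 140.8] [ 42.2 123.7] 82.5
head 143 mean [644.1 138.6  78.4] rect [644.4 139. ] [24.6 24.1] 44.3
clip 159 mean [586.1 148.8  67. ] rect [588.6 148.4] [33.1 28.8] 82.3
jigbase 3059 mean [638.5 137.6  11. ] rect [641.2 139.2] [110.  170.1] 82.5
ledge level 258 mean [644.2 122.2  58.8] rect [638.4 124.1] [11.5 95.9] 82.7
bench 600 mean [532.3  54.6  -0.9] rect [532.4  54.6] [38.5 58.4] 88.7
```

Measured, in mm:
- Fork origin: (605, -131.2), heading 25.6°, in the 80x60 rest.
- Jig: yaw -7.5°, origin about (611.4, 143.2).
- Axle: (644.2, 139).
- Clip: centre about (588.6, 148.4), nearly square to the ledge.

First move is to hover above the fork.

```bash
python3 -c "
from h import *
go(605,-131.2,110,3.589)"
```

```text
t 0.3 tcp [220.2 611.4 213.1] head 2.7958 tilt [ 0.    -0.001 -1.   ] F [-0.8 -0.6 -0.3] w 94.0 q6 -0.17
  shift [-613.7 -568.1  103.4] turn -0.793
```

Call:
{"op": "step_arm", "data": {
  "series": [
    [[-614, -568, 60], -0.793, 1],
    [[-614, -568, 60], -0.793, 1],
    [[-614, -568, 60], -0.793, 1],
    [[-614, -568, 60], -0.793, 1],
    [[-614, -568, 60], -0.793, 1]
  ]
}}

```text
time: 0.72
eef_pos: [0.3128, 0.4329, 0.199]
eef_rot: [-0.0, -0.13, 0.992, -0.0]
wrist_force: [0.3, -0.5, -0.4]
width: 0.094
```

```bash
python3 -c "
from h import *
go(605,-131.2,110,3.589)"
```

```text
t 0.72 tcp [312.8 432.9 199. ] head -2.8816 tilt [ 0. -0. -1.] F [ 0.3 -0.5 -0.4] w 94.0 q6 -1.1
  shift [-137.4 -620.2   89.2] turn -0.187
```

Call:
{"op": "step_arm", "data": {
  "series": [
    [[-137, -620, 89], -0.187, 1],
    [[-137, -620, 89], -0.187, 1],
    [[-137, -620, 89], -0.187, 1],
    [[-137, -620, 89], -0.187, 1],
    [[-137, -620, 89], -0.187, 1]
  ]
}}

```text
time: 1.13
eef_pos: [0.4059, 0.2531, 0.171]
eef_rot: [0.0, -0.222, 0.975, -0.0]
wrist_force: [0.5, 0.7, -0.2]
width: 0.094
```

```bash
python3 -c "
from h import *
go(605,-131.2,110,3.589)"
```

```text
t 1.13 tcp [405.9 253.1 171. ] head -2.6942 tilt [-0.001 -0.    -1.   ] F [ 0.5  0.7 -0.2] w 94.0 q6 -1.7
  shift [ -13.2 -432.6   61.2] turn 0.0
```

Call:
{"op": "step_arm", "data": {
  "series": [
    [[-13, -433, 61], 0, 1],
    [[-13, -433, 61], 0, 1],
    [[-13, -433, 61], 0, 1],
    [[-13, -433, 61], 0, 1],
    [[-13, -433, 61], 0, 1]
  ]
}}

```text
time: 1.55
eef_pos: [0.5007, 0.0695, 0.1422]
eef_rot: [0.001, -0.222, 0.975, -0.0]
wrist_force: [0.1, 0.2, 1.4]
width: 0.0941
```

```bash
python3 -c "
from h import *
go(605,-131.2,110,3.589)"
```

```text
t 1.55 tcp [500.7  69.5 142.2] head -2.6945 tilt [-0.001 -0.001 -1.   ] F [0.1 0.2 1.4] w 94.1 q6 -2.1
  shift [  -7.3 -226.    32.3] turn -0.0
```

Call:
{"op": "step_arm", "data": {
  "series": [
    [[-7, -226, 32], 0, 1],
    [[-7, -226, 32], 0, 1],
    [[-7, -226, 32], 0, 1],
    [[-7, -226, 32], 0, 1],
    [[-7, -226, 32], 0, 1]
  ]
}}

```text
time: 1.97
eef_pos: [0.5953, -0.1139, 0.1131]
eef_rot: [0.001, -0.221, 0.975, -0.0]
wrist_force: [1.1, 0.4, 0.8]
width: 0.0938
```

```bash
python3 -c "
from h import *
go(605,-131.2,29.5,3.589)"
```

```text
t 1.97 tcp [ 595.3 -113.9  113.1] head -2.695 tilt [-0.001 -0.001 -1.   ] F [1.1 0.4 0.8] w 93.8 q6 -2.39
  shift [ -1.2 -19.7  83.6] turn -0.001
```

Call:
{"op": "step_arm", "data": {
  "series": [
    [[-1, -19.7, 20], 0, 1],
    [[-1, -19.7, 50], 0, 1],
    [[-1, -19.7, 75], 0, 1],
    [[-1, -19.7, 83.5], 0, 1],
    [[-1, -19.7, 83.5], 0, 1]
  ]
}}

```text
time: 2.38
eef_pos: [0.6027, -0.1304, 0.0267]
eef_rot: [-0.002, -0.221, 0.975, 0.001]
wrist_force: [-0.4, 0.6, 0.1]
width: 0.094
```

Run:
```python
from h import *
go(605,-131.2,29.5,3.589)
c=snap('scene','s1');f=c['frame'];cv2.imwrite('pics/s1c.png',cv2.resize(f[150:260,220:360],(764,600),interpolation=cv2.INTER_CUBIC))
```

```text
t 2.38 tcp [ 602.7 -130.4   26.7] head -2.6951 tilt [ 0.002  0.004 -1.   ] F [-0.4  0.6  0.1] w 94.0 q6 -2.41
  shift [-1.7 -1.7 -2.8] turn -0.001
```

View pics/s1c.png

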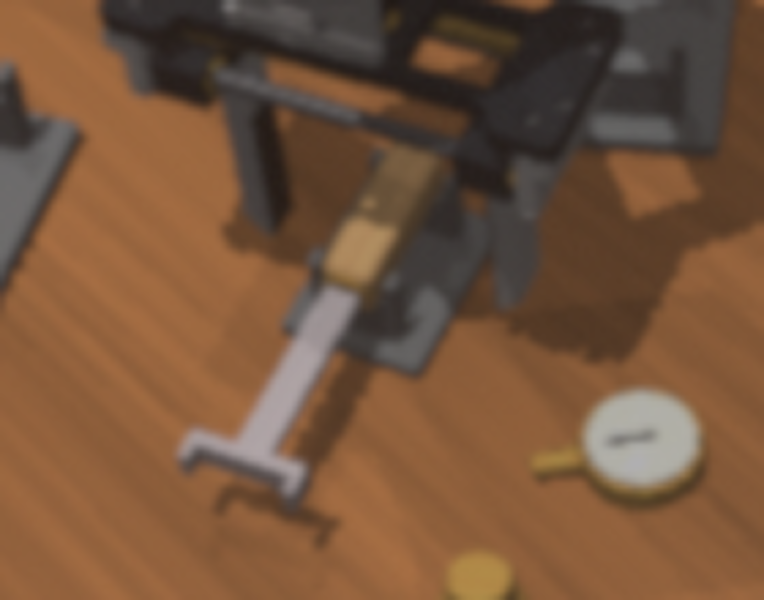

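The fingers at (260,160) and (515,230) straddle the handle at (385,215), clear of the saddles. I correct by about 2 mm and close.

Call:
{"op": "step_arm", "data": {
  "series": [
    [[-1.7, -1.7, -2.8], 0, 1],
    [[-1.7, -1.7, -2.8], 0, 0.4],
    [[-1.7, -1.7, -2.8], 0, 0.3],
    [[-1.7, -1.7, -2.8], 0, 0.2],
    [[-1.7, -1.7, -2.8], 0, 0.1]
  ],
  "squeeze": 50
}}

```text
time: 2.85
eef_pos: [0.607, -0.1317, 0.0327]
eef_rot: [0.001, -0.222, 0.975, -0.0]
wrist_force: [-0.8, 0.2, -0.4]
width: 0.0705
```

Call:
{"op": "step_arm", "data": {
  "series": [
    [[0, 0, 0], 0, 0.1],
    [[0, 0, 0], 0, 0.1],
    [[0, 0, 0], 0, 0.1],
    [[0, 0, 0], 0, 0.1]
  ]
}}

```text
time: 3.18
eef_pos: [0.6069, -0.1317, 0.0327]
eef_rot: [0.001, -0.222, 0.975, -0.0]
wrist_force: [0.2, -0.4, 0.2]
width: 0.0442
```

```bash
python3 -c "
from h import *
go(605,-131.2,29.5,3.589)"
```

```text
t 3.18 tcp [ 606.9 -131.7   32.7] head -2.6945 tilt [-0.001 -0.    -1.   ] F [ 0.2 -0.4  0.2] w 44.2 q6 -2.41
  shift [1.6 1.3 3.2] turn -0.0
```

Call:
{"op": "step_arm", "data": {
  "series": [
    [[1.5, 1, 3], 0, 0.25],
    [[1.5, 1, 3], 0, 0.1],
    [[1.5, 1, 3], 0, 0.1],
    [[1.5, 1, 3], 0, 0.1],
    [[1.5, 1, 3], 0, 0.1]
  ]
}}

```text
time: 3.6
eef_pos: [0.6049, -0.1313, 0.0293]
eef_rot: [0.0, -0.222, 0.975, 0.0]
wrist_force: [-0.1, 0.3, -1.5]
width: 0.0222
```

Call:
{"op": "step_arm", "data": {
  "series": [
    [[0, 0, 0], 0, 0.1],
    [[0, 0, 0], 0, 0.1],
    [[0, 0, 0], 0, 0.1],
    [[0, 0, 0], 0, 0.1]
  ]
}}

```text
time: 3.93
eef_pos: [0.6049, -0.1313, 0.0293]
eef_rot: [0.0, -0.222, 0.975, 0.0]
wrist_force: [-0.2, -0.9, -0.8]
width: 0.0218
```

```bash
python3 -c "
from h import *
go(605,-131.2,110,3.589)"
```

```text
t 3.93 tcp [ 604.9 -131.3   29.3] head -2.6944 tilt [-0.001  0.    -1.   ] F [-0.2 -0.9 -0.8] w 21.8 q6 -2.42
  shift [ -0.2   0.  -80.7] turn -0.0
```

Gripped at 21.8 mm opening. I'll keep this TCP pose, (604.9, -131.3, 29.3) with heading -2.6944, as the return pose. Now lift.

Call:
{"op": "step_arm", "data": {
  "series": [
    [[0, 0, -20], 0, 0.1],
    [[0, 0, -50], 0, 0.1],
    [[0, 0, -81], 0, 0.1],
    [[0, 0, -100], 0, 0.1],
    [[0, 0, -100], 0, 0.1]
  ]
}}

```text
time: 4.35
eef_pos: [0.6079, -0.1326, 0.1347]
eef_rot: [0.004, -0.222, 0.975, -0.003]
wrist_force: [0.4, -1.0, -0.6]
width: 0.0218
```

```bash
cat >> h.py <<'E'
PSI=-0.131; O=np.array([611.35,143.15])
def jig(face,y,z,psi=PSI):
    "TCP target for fork face at jig (face,y), TCP height z"
    c,s=np.cos(psi),np.sin(psi);p=O+np.array([np.cos(PSI)*face-np.sin(PSI)*y,np.sin(PSI)*face+np.cos(PSI)*y])-122*np.array([c,s])
    return go(p[0],p[1],z,np.pi+psi)
def where():
    s=robot.get_state();R=Ro.from_quat(np.roll(s['eef_rot'],-1)).as_matrix();p=s['eef_pos']*1000
    t=p[:2]-122*R[:2,0]-O;c,n=np.cos(PSI),np.sin(PSI);F=s['wrist_force']
    print('face jig x,y',np.round([c*t[0]+n*t[1],-n*t[0]+c*t[1]],2),'z',round(p[2],2),'yaw err',round(np.arctan2(-R[1,0],-R[0,0])-PSI,4),'Fjig',np.round([c*F[0]+n*F[1],-n*F[0]+c*F[1],F[2]],1),'t',round(s['time'],2),'w',round(s['width']*1000,1))
E
python3 -c "
from h import *
jig(-60,2.2,115)"
```

```text
t 4.35 tcp [ 607.9 -132.6  134.7] head -2.6943 tilt [-0.007 -0.007 -1.   ] F [ 0.4 -1.  -0.6] w 21.8 q6 -2.42
  shift [ 29.  348.5  17.1] turn 0.578
```

Call:
{"op": "step_arm", "data": {
  "series": [
    [[29, 348, 0], 0.578, 0.1],
    [[29, 348, 0], 0.578, 0.1],
    [[29, 348, 0], 0.578, 0.1],
    [[29, 348, 0], 0.578, 0.1],
    [[29, 348, 0], 0.578, 0.1]
  ]
}}

```text
time: 4.77
eef_pos: [0.4983, 0.0501, 0.129]
eef_rot: [0.003, 0.068, 0.998, -0.001]
wrist_force: [0.7, 0.6, -1.6]
width: 0.0217
```

```bash
python3 -c "
from h import *
jig(-60,2.2,115)"
```

```text
t 4.77 tcp [498.3  50.1 129. ] head 3.0045 tilt [-0.007 -0.002 -1.   ] F [ 0.7  0.6 -1.6] w 21.7 q6 -1.56
  shift [ 82.8 108.8  13.2] turn -0.006
```

Call:
{"op": "step_arm", "data": {
  "series": [
    [[25, 33, 10], -0.006, 0.1],
    [[48, 64, 10], -0.006, 0.1],
    [[70, 92, 13], -0.006, 0.1],
    [[82.8, 108.8, 13], -0.006, 0.1],
    [[82.8, 108.8, 13], -0.006, 0.1]
  ]
}}

```text
time: 5.18
eef_pos: [0.4274, 0.1717, 0.1129]
eef_rot: [0.001, 0.063, 0.998, -0.001]
wrist_force: [0.5, -0.1, -2.4]
width: 0.0218
```

```bash
python3 -c "
from h import *
where();jig(-60,2.2,62)"
```

```text
face jig x,y [-64.07   4.81] z 112.88 yaw err 0.0045 Fjig [ 0.5  0.  -2.4] t 5.18 w 21.8
t 5.18 tcp [427.4 171.7 112.9] head 3.0151 tilt [-0.002 -0.002 -1.   ] F [ 0.5 -0.1 -2.4] w 21.8 q6 -1.31
  shift [-4.  -2.  50.9] turn 0.005
```

Call:
{"op": "step_arm", "data": {
  "series": [
    [[-4, -2, 15], 0.005, 0.1],
    [[-4, -2, 35], 0.005, 0.1],
    [[-4, -2, 51], 0.005, 0.1],
    [[-4, -2, 51], 0.005, 0.1],
    [[-4, -2, 51], 0.005, 0.1]
  ]
}}

```text
time: 5.6
eef_pos: [0.4303, 0.1684, 0.0605]
eef_rot: [-0.001, 0.066, 0.998, -0.002]
wrist_force: [0.5, 0.5, -1.1]
width: 0.0213
```

Run:
```python
from h import *
where();jig(-60,2.2,57)
c=snap('scene','s2');f=c['frame'];a=cv2.resize(f[235:345,300:440],(764,600),interpolation=cv2.INTER_CUBIC);cv2.imwrite('pics/s2c.png',a)
c=snap('top','t2')
P=np.nanmean([cloud(c)]+[cloud(snap('top')) for _ in range(3)],0);z=P[...,2]
def T(p):
    d=p[:,:2]-O;c,s=np.cos(PSI),np.sin(PSI);return np.c_[c*d[:,0]+s*d[:,1],-s*d[:,0]+c*d[:,1],p[:,2]]
Q=T(P.reshape(-1,3)*1000)
def inf(n,x0,x1,y0,y1,z0,z1):
    m=(Q[:,0]>x0)&(Q[:,0]<x1)&(abs(Q[:,1]-(y0+y1)/2)<(y1-y0)/2)&(Q[:,2]>z0)&(Q[:,2]<z1);q=Q[m]
    print(n,len(q),np.round(q.mean(0),1),np.round(np.percentile(q,[2,98],axis=0),1).tolist())
inf('bar',-85,-48,-35,35,62,90)
inf('blade',-130,-80,-20,20,55,100)
inf('handle',-175,-145,-16,16,60,110)
inf('clip',-47,0,-25,25,64,75)
inf('clipback',-42,-30,-25,25,64,75)
inf('head',10,60,-25,25,74,90)
inf('ledge',40,75,-20,20,56,63)
```

```text
face jig x,y [-60.81   1.24] z 60.54 yaw err -0.0011 Fjig [ 0.5  0.6 -1.1] t 5.6 w 21.3
t 5.6 tcp [430.3 168.4  60.5] head 3.0095 tilt [ 0.001 -0.003 -1.   ] F [ 0.5  0.5 -1.1] w 21.3 q6 -1.31
  shift [-0.8  0.8  3.5] turn -0.001
bar 175 [-67.2   0.7  77.3] [[-84.2, -21.3, 71.5], [-52.9, 23.1, 80.7]]
blade 204 [-105.2    1.    75.6] [[-129.1, -5.6, 72.8], [-81.0, 7.6, 77.8]]
handle 3 [-146.2    9.5   72.8] [[-148.0, 6.9, 61.9], [-145.0, 12.5, 80.3]]
clip 161 [-26.1   2.4  67. ] [[-37.3, -13.6, 64.4], [-9.2, 18.1, 69.1]]
clipback 72 [-33.8   2.   67.1] [[-37.4, -14.1, 65.4], [-30.3, 18.3, 69.0]]
head 142 [33.1 -0.2 78.3] [[21.9, -11.4, 76.4], [44.7, 11.3, 80.4]]
ledge 190 [57.6 -0.4 59.1] [[41.1, -19.6, 57.1], [73.9, 19.5, 60.8]]
```

View pics/s2c.png

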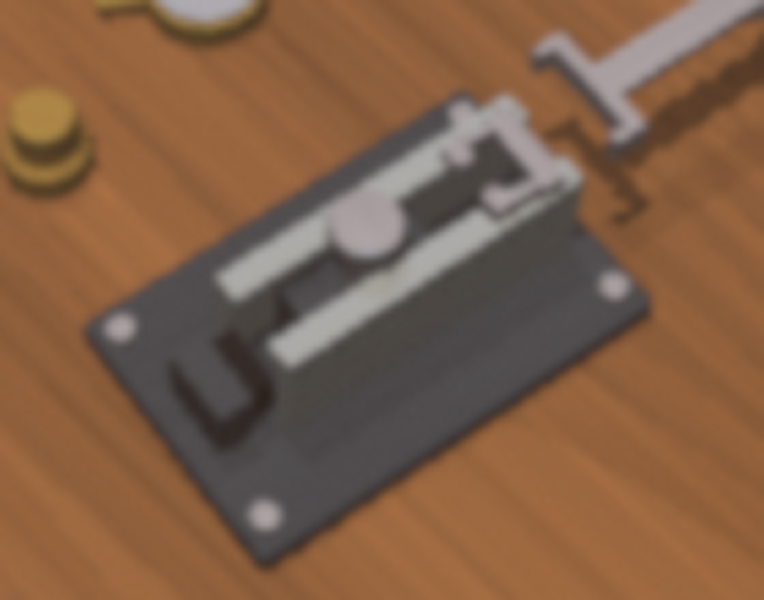

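The bar at (590,90) is level and square just behind the clip's back at (530,155), with the axle head at (365,225). I lower it to push height and edge closer.

Call:
{"op": "step_arm", "data": {
  "series": [
    [[-0.8, 0.8, 3], 0, 0.1],
    [[-0.8, 0.8, 5], 0, 0.1],
    [[-5, 0.8, 5], 0, 0.1],
    [[-9, 0.8, 5], 0, 0.1],
    [[-11, 0.8, 5], 0, 0.1]
  ]
}}

```text
time: 6.27
eef_pos: [0.4441, 0.1683, 0.0582]
eef_rot: [0.002, 0.066, 0.998, -0.001]
wrist_force: [-0.4, -0.1, -1.4]
width: 0.0215
```

```bash
python3 -c "
from h import *
where();jig(-42,2.1,55.5)"
```

```text
face jig x,y [-47.16   3.02] z 58.19 yaw err -0.0007 Fjig [-0.4 -0.1 -1.4] t 6.27 w 21.5
t 6.27 tcp [444.1 168.3  58.2] head 3.0099 tilt [-0.005 -0.002 -1.   ] F [-0.4 -0.1 -1.4] w 21.5 q6 -1.31
  shift [-5.1 -1.   2.7] turn -0.001
```

Call:
{"op": "step_arm", "data": {
  "series": [
    [[0, -0.9, 2.5], 0, 0.1],
    [[0, -0.9, 2.5], 0, 0.1],
    [[0, -0.9, 2.5], 0, 0.1]
  ]
}}

```text
time: 6.52
eef_pos: [0.4437, 0.1673, 0.0554]
eef_rot: [0.002, 0.066, 0.998, -0.001]
wrist_force: [0.3, -1.5, -1.8]
width: 0.0216
```

```bash
python3 -c "
from h import *
where();jig(-42,2.1,55.5)"
```

```text
face jig x,y [-47.36   1.99] z 55.39 yaw err -0.0008 Fjig [ 0.5 -1.5 -1.8] t 6.52 w 21.6
t 6.52 tcp [443.7 167.3  55.4] head 3.0097 tilt [-0.004 -0.002 -1.   ] F [ 0.3 -1.5 -1.8] w 21.6 q6 -1.31
  shift [-5.4  0.  -0.1] turn -0.001
```

Call:
{"op": "step_arm", "data": {
  "series": [
    [[-4, 0, 0], 0, 0.1],
    [[-8, 0, 0], 0, 0.1],
    [[-12, 0, 0], 0, 0.1],
    [[-15, 0, 0], 0, 0.1],
    [[-18, 0, 0], 0, 0.1]
  ]
}}

```text
time: 6.93
eef_pos: [0.4621, 0.1649, 0.0555]
eef_rot: [0.002, 0.066, 0.998, -0.001]
wrist_force: [0.7, -0.2, -2.0]
width: 0.0216
```

```bash
python3 -c "
from h import *
where();jig(-14,0,55.5)"
```

```text
face jig x,y [-28.86   1.96] z 55.53 yaw err -0.001 Fjig [ 0.8 -0.1 -2. ] t 6.93 w 21.6
t 6.93 tcp [462.1 164.9  55.5] head 3.0096 tilt [-0.004 -0.002 -1.   ] F [ 0.7 -0.2 -2. ] w 21.6 q6 -1.32
  shift [-14.9  -2.1   0.1] turn -0.001
```

Call:
{"op": "step_arm", "data": {
  "series": [
    [[-4, -0.5, 0], 0, 0.1],
    [[-7, -1, 0], 0, 0.1],
    [[-10, -1.5, 0], 0, 0.1],
    [[-13, -2, 0], 0, 0.1],
    [[-15, -2, 0], 0, 0.1]
  ]
}}

```text
time: 7.35
eef_pos: [0.477, 0.1608, 0.0556]
eef_rot: [0.002, 0.066, 0.998, -0.001]
wrist_force: [0.2, 0.1, -1.5]
width: 0.0217
```

```bash
cat >> h.py <<'E'
def look(tag,n=3):
    cs=[snap('top',tag)]+[snap('top') for _ in range(n-1)]
    P=np.nanmean([cloud(c) for c in cs],0).reshape(-1,3)*1000
    d=P[:,:2]-O;c,s=np.cos(PSI),np.sin(PSI);return np.c_[c*d[:,0]+s*d[:,1],-s*d[:,0]+c*d[:,1],P[:,2]]
def inf(Q,n,x0,x1,y0,y1,z0,z1):
    m=(Q[:,0]>x0)&(Q[:,0]<x1)&(Q[:,1]>y0)&(Q[:,1]<y1)&(Q[:,2]>z0)&(Q[:,2]<z1);q=Q[m]
    print(n,len(q),np.round(q.mean(0),1),np.round(np.percentile(q,[2,98],axis=0),1).tolist()) if len(q)>3 else print(n,'none')
E
python3 - <<'E'
from h import *
where();Q=look('t3')
inf(Q,'clip',-12,25,-25,25,64,71)
inf(Q,'bar',-35,-6,-30,30,71,90);inf(Q,'head',15,90,-16,16,75,90)
c=snap('scene','s3');f=c['frame'];a=cv2.resize(f[235:345,300:440],(764,600),interpolation=cv2.INTER_CUBIC);cv2.imwrite('pics/s3c.png',a)
E
```

```text
face jig x,y [-13.48  -0.2 ] z 55.59 yaw err -0.0012 Fjig [ 0.2  0.1 -1.5] t 7.35 w 21.7
clip 140 [-0.6  0.8 67. ] [[-11.6, -14.9, 64.6], [14.8, 16.3, 69.8]]
bar 99 [-15.9  -0.3  72.8] [[-28.7, -23.4, 71.0], [-7.7, 21.5, 75.6]]
head 140 [33.2 -0.1 78.5] [[22.0, -11.2, 76.2], [44.6, 11.3, 81.1]]
```

View pics/s3c.png

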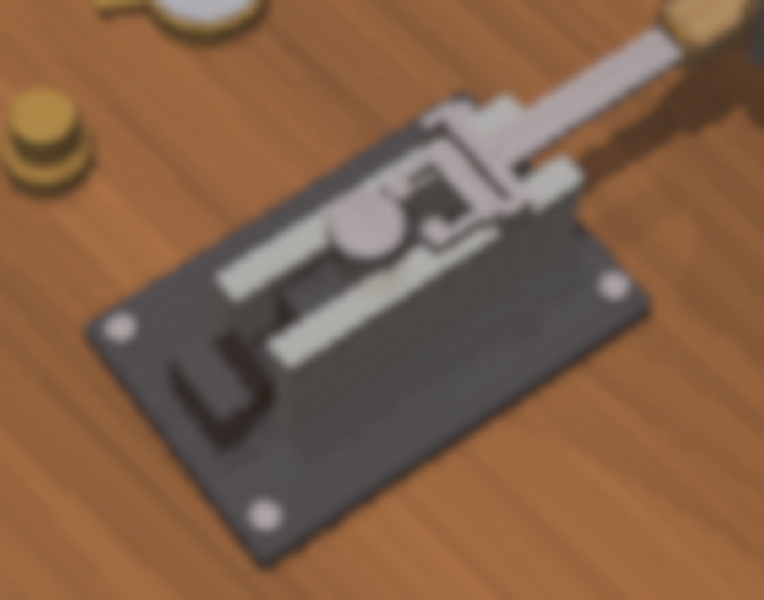

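The prongs straddle the clip at (470,195) and it is sliding towards the head at (365,225). I advance to about first contact.

Call:
{"op": "step_arm", "data": {
  "series": [
    [[-3, 0.2, 0], 0, 0.1],
    [[-6, 0.2, 0], 0, 0.1],
    [[-9, 0.2, 0], 0, 0.1],
    [[-11, 0.2, 0], 0, 0.1],
    [[-13, 0.2, 0], 0, 0.1]
  ]
}}

```text
time: 7.97
eef_pos: [0.4899, 0.1594, 0.0556]
eef_rot: [0.002, 0.066, 0.998, -0.001]
wrist_force: [0.3, 0.1, -1.4]
width: 0.0216
```

Run:
```python
from h import *
where();Q=look('t4',2)
inf(Q,'head',15,100,-16,16,75,90);inf(Q,'clip',2,45,-25,25,64,71)
```

```text
face jig x,y [-0.56  0.11] z 55.64 yaw err -0.001 Fjig [ 0.3  0.1 -1.4] t 7.97 w 21.6
head 142 [33.1 -0.2 78.5] [[22.0, -11.5, 75.8], [44.5, 11.4, 81.4]]
clip 126 [11.7  0.7 67. ] [[2.5, -19.5, 64.5], [27.4, 17.1, 70.1]]h.py:32: RuntimeWarning: Mean of empty slice
  P=np.nanmean([cloud(c) for c in cs],0).reshape(-1,3)*1000
```

Call:
{"op": "step_arm", "data": {
  "series": [
    [[-1, 0, 0], 0, 0.1],
    [[-2, 0, 0], 0, 0.1],
    [[-3, 0, 0], 0, 0.1],
    [[-4, 0, 0], 0, 0.1],
    [[-4.5, 0, 0], 0, 0.1]
  ]
}}

```text
time: 8.48
eef_pos: [0.494, 0.1587, 0.0555]
eef_rot: [0.002, 0.066, 0.998, -0.001]
wrist_force: [-1.9, 0.2, -2.2]
width: 0.0218
```

Call:
{"op": "step_arm", "data": {
  "series": [
    [[-1, 0, 0], 0, 0.1],
    [[-2, 0, 0], 0, 0.1],
    [[-3, 0, 0], 0, 0.1],
    [[-4, 0, 0], 0, 0.1],
    [[-4, 0, 0], 0, 0.1]
  ]
}}

```text
time: 8.9
eef_pos: [0.4981, 0.1581, 0.0554]
eef_rot: [0.002, 0.066, 0.998, -0.001]
wrist_force: [-2.3, -0.5, -2.8]
width: 0.0216
```

Call:
{"op": "step_arm", "data": {
  "series": [
    [[-1, 0, 0], 0, 0.1],
    [[-2, 0, 0], 0, 0.1],
    [[-3, 0, 0], 0, 0.1],
    [[-4, 0, 0], 0, 0.1],
    [[-4, 0, 0], 0, 0.1]
  ]
}}

```text
time: 9.32
eef_pos: [0.5023, 0.1576, 0.0554]
eef_rot: [0.002, 0.066, 0.998, -0.001]
wrist_force: [-1.0, -0.7, -2.3]
width: 0.0217
```

Call:
{"op": "step_arm", "data": {
  "series": [
    [[-1, 0, 0], 0, 0.1],
    [[-2, 0, 0], 0, 0.1],
    [[-3, 0, 0], 0, 0.1],
    [[-4, 0, 0], 0, 0.1],
    [[-4, 0, 0], 0, 0.1]
  ]
}}

```text
time: 9.73
eef_pos: [0.5067, 0.157, 0.0555]
eef_rot: [0.002, 0.066, 0.998, -0.001]
wrist_force: [-0.8, -0.4, -2.6]
width: 0.0215
```

Run:
```python
from h import *
where();Q=look('t5',2)
inf(Q,'head',15,100,-16,16,75,90);inf(Q,'clip',14,55,-25,25,64,71)
```

```text
face jig x,y [16.39 -0.13] z 55.55 yaw err -0.0015 Fjig [-0.8 -0.5 -2.6] t 9.73 w 21.5
head 143 [48.3 -0.1 78.2] [[36.8, -11.2, 75.4], [60.2, 11.2, 80.6]]
clip 144 [26.2 -0.  67.3] [[15.0, -23.7, 64.4], [43.4, 19.1, 70.5]]h.py:32: RuntimeWarning: Mean of empty slice
  P=np.nanmean([cloud(c) for c in cs],0).reshape(-1,3)*1000
```

The axle is running freely with the clip and has moved 15 mm. I keep going in small steps.

Call:
{"op": "step_arm", "data": {
  "series": [
    [[-1, 0, 0], 0, 0.1],
    [[-2, 0, 0], 0, 0.1],
    [[-3, 0, 0], 0, 0.1],
    [[-4, 0, 0], 0, 0.1],
    [[-4, 0, 0], 0, 0.1]
  ]
}}

```text
time: 10.25
eef_pos: [0.5099, 0.1565, 0.0553]
eef_rot: [0.001, 0.066, 0.998, -0.001]
wrist_force: [-5.1, 0.5, -0.9]
width: 0.0217
```

Stop reached, since the force has started to rise. Finer steps now.

Call:
{"op": "step_arm", "data": {
  "series": [
    [[-0.6, 0, 0], 0, 0.1],
    [[-1.2, 0, 0], 0, 0.1],
    [[-1.2, 0, 0], 0, 0.1]
  ]
}}

```text
time: 10.5
eef_pos: [0.5102, 0.1565, 0.0551]
eef_rot: [-0.0, 0.066, 0.998, -0.001]
wrist_force: [-7.3, -0.1, 1.3]
width: 0.0217
```

Call:
{"op": "step_arm", "data": {
  "series": [
    [[-1, 0, -0.3], 0, 0.1],
    [[-1.6, 0, -0.3], 0, 0.1],
    [[-1.6, 0, -0.3], 0, 0.1]
  ]
}}

```text
time: 10.75
eef_pos: [0.5106, 0.1565, 0.0552]
eef_rot: [-0.002, 0.066, 0.998, -0.001]
wrist_force: [-8.5, 0.5, 2.5]
width: 0.0218
```

Run:
```python
from h import *
where();go(600,0,60,3)
```

```text
face jig x,y [20.42 -0.1 ] z 55.17 yaw err -0.0012 Fjig [-8.5 -0.6  2.5] t 10.75 w 21.8
t 10.75 tcp [510.6 156.5  55.2] head 3.0094 tilt [ 0.003 -0.003 -1.   ] F [-8.5  0.5  2.5] w 21.8 q6 -1.35
  shift [-109.2 -143.3   -4.8] turn 0.009
```

Call:
{"op": "step_arm", "data": {
  "series": [
    [[-1.4, 0, -0.3], 0, 0.1],
    [[-2.2, 0, -0.4], 0, 0.1],
    [[-2.2, 0, -0.4], 0, 0.1]
  ]
}}

```text
time: 11.0
eef_pos: [0.5113, 0.1565, 0.0553]
eef_rot: [-0.004, 0.066, 0.998, -0.001]
wrist_force: [-9.9, 0.5, 3.0]
width: 0.0216
```

Call:
{"op": "step_arm", "data": {
  "series": [
    [[-1.6, 0, -0.8], 0, 0.1],
    [[-2.8, 0, -1], 0, 0.1],
    [[-2.8, 0, -1], 0, 0.1]
  ]
}}

```text
time: 11.25
eef_pos: [0.512, 0.1563, 0.0557]
eef_rot: [-0.006, 0.066, 0.998, -0.001]
wrist_force: [-10.2, 0.3, 1.7]
width: 0.022
```

```bash
python3 -W ignore - <<'E'
from h import *
where();Q=look('t6',3)
inf(Q,'head',15,100,-16,16,75,90);inf(Q,'clip',22,65,-25,25,64,71);inf(Q,'bar',5,28,-30,30,71,90)
inf(Q,'blade',-50,-5,-20,20,55,100);inf(Q,'blade near',-50,-38,-6,6,55,100);inf(Q,'blade far',-18,-5,-6,6,55,100);
print(robot.get_state()['wrist_force'])
E
```

```text
face jig x,y [21.8  0. ] z 55.69 yaw err -0.0009 Fjig [-10.2  -1.    1.7] t 11.25 w 22.0
head 141 [51.5 -0.3 78.5] [[40.3, -11.3, 75.9], [62.7, 11.3, 80.8]]
clip 135 [32.4 -0.4 66.9] [[23.0, -16.4, 64.7], [49.2, 16.5, 69.1]]
bar 75 [20.  -1.4 72.2] [[16.2, -23.4, 71.1], [26.6, 21.5, 74.3]]
blade 262 [-18.7   1.9  62.9] [[-35.2, -18.6, 56.8], [-5.4, 19.5, 70.1]]
blade near none
blade far 43 [-11.4  -0.1  68.3] [[-17.6, -5.6, 66.2], [-5.5, 5.6, 70.1]]
[-9.97395816  0.14939672  2.70325919]
```

Call:
{"op": "step_arm", "data": {
  "series": [
    [[-1.6, 0, -0.4], 0, 0.1],
    [[-3, 0, -0.6], 0, 0.1],
    [[-3, 0, -0.6], 0, 0.1]
  ]
}}

```text
time: 11.65
eef_pos: [0.5129, 0.1563, 0.0557]
eef_rot: [-0.009, 0.066, 0.998, -0.001]
wrist_force: [-10.8, 0.6, 3.0]
width: 0.0215
```

Call:
{"op": "step_arm", "data": {
  "series": [
    [[-1.5, 0, -1], 0, 0.1],
    [[-2.5, 0, -2], 0, 0.1],
    [[-3.5, 0, -2], 0, 0.1],
    [[-4.3, 0, -2], 0, 0.1],
    [[-4.8, 0, -2], 0, 0.1]
  ]
}}

```text
time: 12.07
eef_pos: [0.5162, 0.1559, 0.057]
eef_rot: [-0.01, 0.065, 0.998, -0.002]
wrist_force: [-4.0, 0.3, 0.5]
width: 0.0217
```

```bash
python3 -W ignore - <<'E'
from h import *
where();Q=look('t7',3);print(robot.get_state()['wrist_force'],robot.get_state()['torque'],robot.get_state()['eef_rot'])
inf(Q,'head',15,100,-16,16,75,90);inf(Q,'clip',24,65,-25,25,64,71);inf(Q,'bar',5,30,-30,30,71,90)
inf(Q,'blade',-36,-5,-5,5,55,100)
m=(Q[:,0]>-36)&(Q[:,0]<5)&(abs(Q[:,1])<5)&(Q[:,2]>60);print('slope',np.polyfit(Q[m,0],Q[m,2],1))
E
```

```text
face jig x,y [25.94  0.22] z 57.03 yaw err -0.0001 Fjig [-4.  -0.2  0.5] t 12.07 w 21.7
[ 0.34551746  0.66538888 -2.07650983] [ 0.01600226  0.02863914 -0.00829815] [-0.00723539  0.06557563  0.99782054 -0.00128507]
head 137 [50.3 -0.2 78.4] [[39.2, -11.2, 76.1], [61.3, 11.4, 80.7]]
clip 122 [38.5 -0.4 67.3] [[25.1, -18.2, 64.3], [60.5, 19.0, 70.9]]
bar 61 [24.6 -2.9 72.3] [[21.1, -23.3, 71.1], [28.7, 21.1, 74.2]]
blade 48 [-14.2   0.5  69.2] [[-25.4, -4.5, 66.8], [-5.9, 4.9, 71.4]]
slope [1.59091024e-02 6.94644638e+01]
```

```bash
python3 -W ignore - <<'E'
from h import *
where()
f=snap('scene','s4')['frame'];g=np.load('/tmp/t7.npz')['frame']
a=cv2.resize(f[245:325,310:410],(500,400),interpolation=cv2.INTER_CUBIC);b=cv2.resize(g[185:265,235:295],(300,400),interpolation=cv2.INTER_CUBIC);cv2.imwrite('pics/s4c.png',np.hstack([a,b]))
E
```

```text
face jig x,y [28.68  0.37] z 58.17 yaw err -0.0003 Fjig [ 0.3  0.7 -2.1] t 12.22 w 21.6
```

View pics/s4c.png

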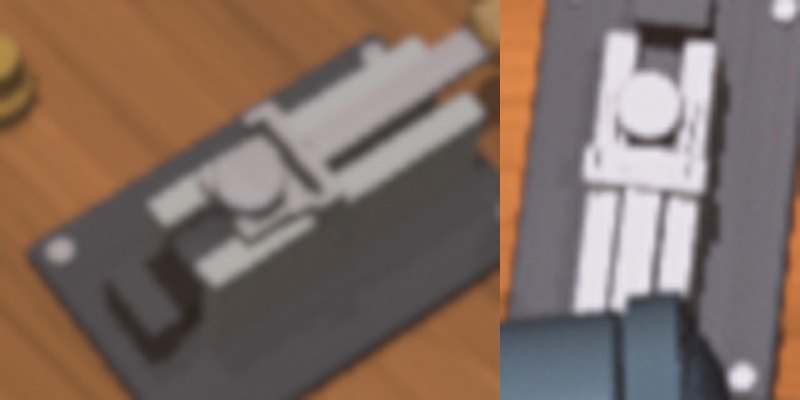

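The force fell to zero and the clip's jaws now lie around the axle under the head, left crop (250,225). I follow up gently to confirm it is seated.

Call:
{"op": "step_arm", "data": {
  "series": [
    [[-1.5, 0, 0], 0, 0.1],
    [[-3, 0, 0], 0, 0.1],
    [[-4, 0, 0], 0, 0.1],
    [[-4.5, 0, 0], 0, 0.1],
    [[-4.5, 0, 0], 0, 0.1]
  ]
}}

```text
time: 12.68
eef_pos: [0.5231, 0.1552, 0.0581]
eef_rot: [-0.008, 0.066, 0.998, -0.001]
wrist_force: [-4.1, 0.7, 1.0]
width: 0.0213
```

```bash
python3 -W ignore - <<'E'
from h import *
where();Q=look('t8',2)
inf(Q,'head',15,100,-16,16,75,90);inf(Q,'clip tips',52,75,-20,20,64,71);where()
E
```

```text
face jig x,y [32.91  0.37] z 58.09 yaw err -0.0003 Fjig [-4.1  0.2  1. ] t 12.68 w 21.3
head 150 [49.1  0.1 78.4] [[30.4, -11.4, 75.1], [62.0, 11.5, 81.4]]
clip tips 20 [58.1 -4.8 67.3] [[53.2, -15.3, 65.5], [61.7, 15.4, 68.5]]
face jig x,y [32.89  0.38] z 58.06 yaw err -0.0003 Fjig [-3.9  0.4  0.7] t 12.78 w 21.5
```

The clip is home: face-to-axle distance is about 18.5 mm, jaw tips are about 11 mm ahead of the axis, and the buffer pushes back at 4 N. I back off straight, then lift.

Call:
{"op": "step_arm", "data": {
  "series": [
    [[4, 0, 0], 0, 0.1],
    [[12, 0, 0], 0, 0.1],
    [[25, 0, -1], 0, 0.1],
    [[45, 0, -3], 0, 0.1],
    [[65, 0, -15], 0, 0.1]
  ]
}}

```text
time: 13.2
eef_pos: [0.4567, 0.1635, 0.0725]
eef_rot: [-0.009, 0.066, 0.998, -0.002]
wrist_force: [0.6, -0.8, -1.3]
width: 0.0214
```

Call:
{"op": "step_arm", "data": {
  "series": [
    [[10, 0, -25], 0, 0.1],
    [[15, 0, -50], 0, 0.1],
    [[15, 0, -65], 0, 0.1],
    [[15, 0, -65], 0, 0.1],
    [[15, 0, -65], 0, 0.1]
  ]
}}

```text
time: 13.62
eef_pos: [0.4434, 0.1657, 0.1383]
eef_rot: [-0.008, 0.066, 0.998, -0.001]
wrist_force: [-0.7, 0.2, -2.7]
width: 0.0216
```

```bash
python3 -W ignore - <<'E'
from h import *
where();go(604.9,-131.3,110,-2.6944);Q=look('t9',3);f=snap('scene','s5')['frame']
inf(Q,'head',15,100,-16,16,75,90);inf(Q,'clip',20,75,-20,20,64,71);inf(Q,'tips',52,75,-20,20,64,71);inf(Q,'back',25,37,-20,20,64,71)
g=np.load('/tmp/t9.npz')['frame'];a=cv2.resize(f[245:325,310:410],(500,400),interpolation=cv2.INTER_CUBIC);b=cv2.resize(g[185:265,235:295],(300,400),interpolation=cv2.INTER_CUBIC);cv2.imwrite('pics/s5c.png',np.hstack([a,b]))
E
```

```text
face jig x,y [-47.46   0.29] z 138.33 yaw err -0.0007 Fjig [-0.7  0.1 -2.7] t 13.62 w 21.6
t 13.62 tcp [443.4 165.7 138.3] head 3.0099 tilt [ 0.015 -0.004 -1.   ] F [-0.7  0.2 -2.7] w 21.6 q6 -1.32
  shift [-199.5 -273.1   26.4] turn -0.579
head 141 [50.  -0.2 78.4] [[38.8, -11.1, 75.9], [61.8, 11.5, 80.6]]
clip 116 [41.8 -1.  66.9] [[32.3, -15.7, 64.5], [61.0, 15.5, 69.4]]
tips 21 [57.9 -2.9 66.8] [[53.3, -15.3, 64.9], [61.1, 15.3, 68.9]]
back 45 [34.4 -0.6 66.9] [[32.3, -16.0, 64.5], [36.8, 15.1, 69.0]]
```

View pics/s5c.png

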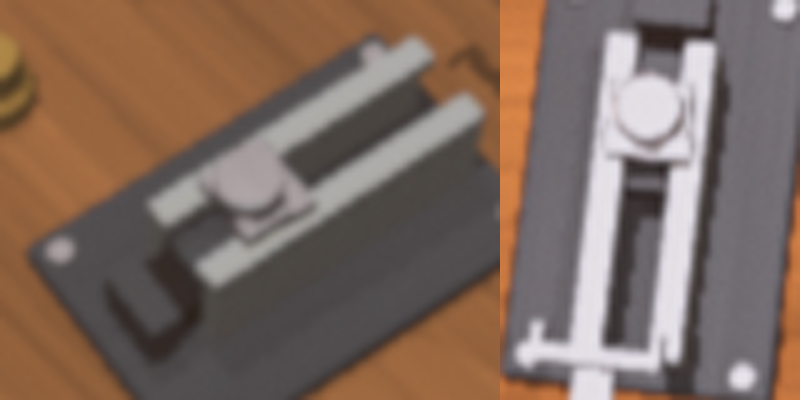

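The clip sits square around the axle under the head in both crops, left (255,195) and right (648,125); its back is 18 mm behind the axis. Now I take the fork back.

Call:
{"op": "step_arm", "data": {
  "series": [
    [[-200, -273, 0], -0.579, 0.1],
    [[-200, -273, 0], -0.579, 0.1],
    [[-200, -273, 0], -0.579, 0.1],
    [[-200, -273, 0], -0.579, 0.1],
    [[-200, -273, 0], -0.579, 0.1]
  ]
}}

```text
time: 14.23
eef_pos: [0.5364, -0.0074, 0.1339]
eef_rot: [-0.011, -0.225, 0.974, 0.002]
wrist_force: [0.1, 0.1, -1.2]
width: 0.0217
```

```bash
python3 -c "
from h import *
go(604.9,-131.3,110,-2.6944)"
```

```text
t 14.23 tcp [536.4  -7.4 133.9] head -2.6883 tilt [ 0.022  0.008 -1.   ] F [ 0.1  0.1 -1.2] w 21.7 q6 -2.24
  shift [  -7.9 -141.6   22.5] turn 0.006
```

Call:
{"op": "step_arm", "data": {
  "series": [
    [[-3, -40, 6], 0.006, 0.1],
    [[-5, -80, 12], 0.006, 0.1],
    [[-7, -115, 20], 0.006, 0.1],
    [[-8, -141.6, 22], 0.006, 0.1],
    [[-8, -141.6, 22], 0.006, 0.1]
  ]
}}

```text
time: 14.65
eef_pos: [0.6057, -0.1356, 0.1082]
eef_rot: [-0.012, -0.22, 0.976, 0.002]
wrist_force: [-0.3, 0.5, -1.5]
width: 0.0215
```

Call:
{"op": "step_arm", "data": {
  "series": [
    [[0, 0, 0], 0, 0.1],
    [[0, 0, 0], 0, 0.1]
  ]
}}

```text
time: 14.82
eef_pos: [0.6048, -0.1354, 0.1065]
eef_rot: [-0.013, -0.219, 0.976, 0.002]
wrist_force: [0.2, -1.1, -1.4]
width: 0.021
```

```bash
python3 -c "
from h import *
go(604.9,-131.3,46,-2.6944)"
```

```text
t 14.82 tcp [ 604.8 -135.4  106.5] head -2.6992 tilt [ 0.025  0.011 -1.   ] F [ 0.2 -1.1 -1.4] w 21.0 q6 -2.41
  shift [-3.4  3.1 60.5] turn -0.005
```

Call:
{"op": "step_arm", "data": {
  "series": [
    [[-3.4, 3.1, 15], -0.005, 0.1],
    [[-3.4, 3.1, 35], -0.005, 0.1],
    [[-3.4, 3.1, 50], -0.005, 0.1],
    [[-3.4, 3.1, 57], -0.005, 0.1],
    [[-3.4, 3.1, 57], -0.005, 0.1]
  ]
}}

```text
time: 15.23
eef_pos: [0.6031, -0.1295, 0.0474]
eef_rot: [-0.015, -0.222, 0.975, 0.004]
wrist_force: [-0.4, 0.1, -1.6]
width: 0.0218
```

Call:
{"op": "step_arm", "data": {
  "series": [
    [[0, 0, 0], 0, 0.1],
    [[0, 0, 0], 0, 0.1]
  ]
}}

```text
time: 15.4
eef_pos: [0.6034, -0.1291, 0.0481]
eef_rot: [-0.015, -0.223, 0.975, 0.004]
wrist_force: [0.4, 0.1, -2.1]
width: 0.0214
```

```bash
python3 -c "
from h import *
go(604.9,-131.3,30,-2.6944)
go(604.9,-131.3,30,-2.6944)
"
```

```text
t 15.4 tcp [ 603.4 -129.1   48.1] head -2.6922 tilt [ 0.027  0.014 -1.   ] F [ 0.4  0.1 -2.1] w 21.4 q6 -2.4
  shift [-0.9 -2.9 18.1] turn 0.002
t 15.4 tcp [ 603.4 -129.1   48.1] head -2.6922 tilt [ 0.027  0.014 -1.   ] F [ 0.4  0.1 -2.1] w 21.4 q6 -2.4
  shift [-0.9 -2.9 18.1] turn 0.002
```

Call:
{"op": "step_arm", "data": {
  "series": [
    [[-0.9, -2.8, 0], 0.002, 0.1],
    [[-0.9, -2.8, 0], 0.002, 0.1],
    [[-0.9, -2.8, 5], 0.002, 0.1],
    [[-0.9, -2.8, 8], 0.002, 0.1],
    [[-0.9, -2.8, 8], 0.002, 0.1]
  ]
}}

```text
time: 15.82
eef_pos: [0.6045, -0.131, 0.0391]
eef_rot: [-0.016, -0.222, 0.975, 0.004]
wrist_force: [0.4, -0.2, -1.2]
width: 0.022
```

```bash
python3 -c "
from h import *
go(604.9,-131.3,30,-2.6944)
"
```

```text
t 15.82 tcp [ 604.5 -131.    39.1] head -2.6943 tilt [ 0.029  0.015 -0.999] F [ 0.4 -0.2 -1.2] w 22.0 q6 -2.4
  shift [-0.5 -0.6  9.1] turn 0.0
```

Aligned to within about 0.5 mm, so I lower it in slow steps.

Call:
{"op": "step_arm", "data": {
  "series": [
    [[-0.5, -0.5, 3], 0, 0.1],
    [[-0.5, -0.5, 5], 0, 0.1],
    [[-0.5, -0.5, 7], 0, 0.1],
    [[-0.5, -0.5, 8], 0, 0.1],
    [[-0.5, -0.5, 8], 0, 0.1]
  ]
}}

```text
time: 16.23
eef_pos: [0.6046, -0.1312, 0.0307]
eef_rot: [-0.016, -0.222, 0.975, 0.004]
wrist_force: [-0.2, 0.5, -2.1]
width: 0.0218
```

```bash
python3 -c "
from h import *
go(604.9,-131.3,29.5,-2.6944)
"
```

```text
t 16.23 tcp [ 604.6 -131.2   30.7] head -2.6944 tilt [ 0.029  0.015 -0.999] F [-0.2  0.5 -2.1] w 21.8 q6 -2.4
  shift [-0.2 -0.3  1.2] turn 0.0
```

Call:
{"op": "step_arm", "data": {
  "series": [
    [[0, -0.2, 0.8], 0, 0.1],
    [[0, -0.2, 1], 0, 0.1],
    [[0, -0.2, 1], 0, 0.1]
  ],
  "squeeze": 10
}}

```text
time: 16.48
eef_pos: [0.6049, -0.1314, 0.0301]
eef_rot: [-0.016, -0.222, 0.975, 0.004]
wrist_force: [-1.0, 0.3, 1.1]
width: 0.0221
```

Call:
{"op": "step_arm", "data": {
  "series": [
    [[0, 0, 0], 0, 0.35],
    [[0, 0, 0], 0, 0.5],
    [[0, 0, 0], 0, 0.7],
    [[0, 0, 0], 0, 0.7],
    [[0, 0, 0], 0, 0.7]
  ]
}}

```text
time: 16.9
eef_pos: [0.6049, -0.1314, 0.0301]
eef_rot: [-0.016, -0.222, 0.975, 0.004]
wrist_force: [0.1, -0.5, -0.1]
width: 0.0519
```

Call:
{"op": "step_arm", "data": {
  "series": [
    [[0, 0, 0], 0, 0.8],
    [[0, 0, 0], 0, 0.8],
    [[0, 0, 0], 0, 0.8],
    [[0, 0, 0], 0, 0.8]
  ]
}}

```text
time: 17.23
eef_pos: [0.605, -0.1314, 0.0301]
eef_rot: [-0.016, -0.222, 0.975, 0.004]
wrist_force: [-0.2, -0.3, 0.1]
width: 0.0744
```

```bash
python3 -W ignore - <<'E'
from h import *
go(604.9,-131.3,29.5,-2.6944)
E
```

```text
t 17.23 tcp [ 605.  -131.4   30.1] head -2.6944 tilt [ 0.029  0.015 -0.999] F [-0.2 -0.3  0.1] w 74.4 q6 -2.4
  shift [-0.   0.1  0.6] turn -0.0
```

Contact was felt at the end of the lowering and the handle is free. I retreat up and away towards the robot.

Call:
{"op": "step_arm", "data": {
  "series": [
    [[0, 0, -25], 0, 0.8],
    [[0, 0, -60], 0, 0.8],
    [[0, 0, -100], 0, 0.8],
    [[0, 0, -140], 0, 0.8],
    [[0, 0, -170], 0, 0.8]
  ]
}}

```text
time: 17.65
eef_pos: [0.6113, -0.1319, 0.2039]
eef_rot: [-0.014, -0.222, 0.975, 0.003]
wrist_force: [1.2, -0.1, 0.1]
width: 0.0754
```

Call:
{"op": "step_arm", "data": {
  "series": [
    [[40, 0, -20], 0, 0.8],
    [[80, 0, -20], 0, 0.8],
    [[120, 0, -20], 0, 0.8],
    [[150, 0, -20], 0, 0.8],
    [[150, 0, -20], 0, 0.8]
  ]
}}

```text
time: 18.07
eef_pos: [0.4734, -0.1982, 0.228]
eef_rot: [-0.015, -0.22, 0.975, 0.003]
wrist_force: [-0.2, 0.6, -0.4]
width: 0.0754
```

```bash
python3 -W ignore - <<'E'
from h import *
cs=[snap('top','t10')]+[snap('top') for _ in range(3)];P=np.nanmean([cloud(c) for c in cs],0);z=P[...,2]
f=snap('scene','s6')['frame']
def sel(u0,u1,v0,v1,a,b):
    m=np.zeros(z.shape,bool);m[v0:v1,u0:u1]=1;return P[m&(z>a)&(z<b)]*1000
def info(n,p):
    r=cv2.minAreaRect(p[:,:2].astype(np.float32));print(n,len(p),'mean',np.round(p.mean(0),1),'rect',np.round(r[0],1),np.round(r[1],1),round(r[2],1))
info('handle',sel(388,418,212,256,.048,.06))
info('blade',sel(374,396,185,217,.036,.05));info('bar',sel(360,390,168,190,.036,.06))
Q=look('t11',2);inf(Q,'head',15,100,-16,16,75,90);inf(Q,'tips',52,75,-20,20,64,71);inf(Q,'back',25,37,-20,20,64,71)
a=cv2.resize(f[100:340,180:460],(700,600));cv2.imwrite('pics/s6c.png',a);go(605,-131,200,-2.69)
E
```

```text
handle 383 mean [ 604.9 -131.3   50.9] rect [ 606.  -131.2] [71.  21.6] 26.3
blade 264 mean [673.4 -98.2  42.4] rect [673.6 -98.7] [73.1 14.4] 26.0
bar 163 mean [708.6 -81.4  44.3] rect [706.7 -82.4] [30.6 45.8] 25.6
head 140 [50.1 -0.2 78.5] [[38.8, -11.0, 75.9], [62.2, 11.3, 81.4]]
tips 19 [58.2 -3.2 66.7] [[53.4, -15.4, 64.6], [61.6, 15.0, 69.2]]
back 48 [34.4 -0.9 66.6] [[32.1, -16.0, 64.3], [36.8, 15.0, 69.2]]
t 18.42 tcp [ 477.5 -196.3  227.6] head -2.693 tilt [ 0.026  0.012 -1.   ] F [-0.4  0.6  0.1] w 75.2 q6 -2.62
  shift [-143.9    3.2   23.9] turn -0.003
```

View pics/s6c.png

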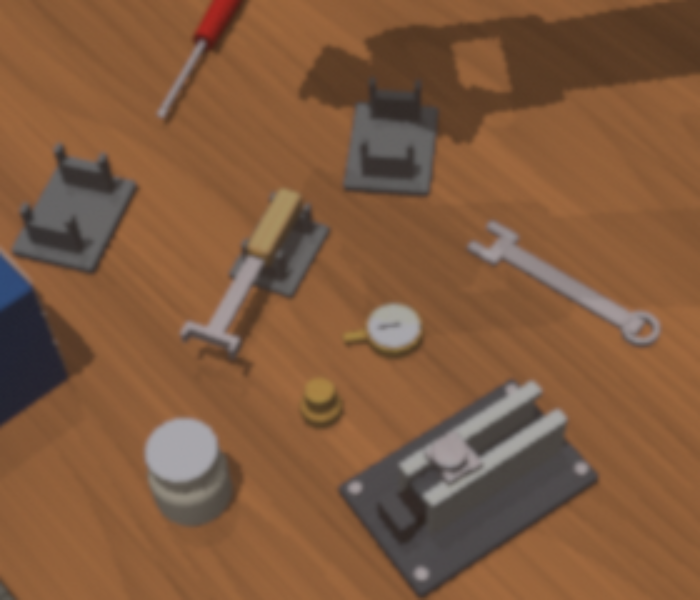

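The fork lies level in its rest at (275,225) and the clip is home under the axle head at (455,455). The other things around are undisturbed and the arm is clear, so I hand the job in.

```bash
python3 -c "
from h import *
print(robot.job_done())"
```

```text
the job is handed in; nothing more can be done
None
```

The clip is snapped home under the axle head, the fork is back in its rest, and the job was handed in at about 18.4 s.

- **Pushing:** The axle ran freely for about 17 mm until the buffer took the load. The highest force I read was about 11 N. The clip then snapped over during a move, with no reading at that moment; I had sized that move to stay below 22 N (about 18 N by my estimate). A light follow-up push gave about 4 N against the buffer.
- **Clip:** On the last check its back was about 18 mm behind the axle's axis and its jaw tips about 11 mm ahead, both as they should be when home.
- **Fork:** It lies level in the smallest rest, within about 1 mm and 1° of where it started. The gripper is open and clear of everything.
- **Rest of the bench:** The last picture shows the items near the work undisturbed. It does not include the spare wheel, and shows only part of the driver.
- **What disagreed:** The tool tilted about 0.03 rad over the job, which the moves could not correct. While pushing, the fork pressed lightly on the ledge, about 3 to 5 N; the fork still seated properly.

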